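# Square up a printer frame corner and hold it

### The job

Slide the black assembly square flat along the plywood board, without lifting it off, into the corner of the aluminium frame, and press it home until one leg lies flush against the fixed rail and the other has pushed the sprung post out and lies flush against it, so that the corner is square. Finish while still holding the square pressed against both bars, for the bolts to be tightened: do not let go. Leave the other things on the board and desk where they are.

Things in the scene. Friction and masses are not known exactly. Their poses are not given: they have to be found in the camera images.
- square_grip (a point): Grip of the black printed assembly square: an upright block 26 x 26 mm, flat-sided along the square's legs, rising to 52 mm above its underside, 35 mm clear of both legs. The point is on the block's axis 36 mm above the underside. Axes (x, y level): the L's outer corner is 70 mm along +x and 70 mm along -y from here; one leg runs from that corner along +y, the other along -x.
- square: The same square, about 0.16 kg: a flat L, each leg 150 mm from the outer corner, 22 wide, 18 high, joined by a diagonal brace bar (12 mm high) that carries the grip. Origin at the outer corner of the L, on the underside; axes as for the grip. At the corner the first 12 mm of each outer face are cut away.
- corner (a point): Inner corner of the frame, on top of the plywood board (420 x 500 x 12 mm, fixed, top 12 mm above the desk). Axes (x, y level): the rail runs along +y, its inner face at x = 0; the post, when square, runs along -x, its inner face at y = 0. The square is home when its axes match these and its outer corner is here, that is with its grip point at x = -70, y = +70 mm.
- rail: Fixed rail of the frame: slotted aluminium bar 20 x 20 mm, 300 long, lying on the board. Origin and axes as for the corner; the bar spans y = -10 to 290 mm and x = 0 to 20 mm. Both bars and the varnished board are smooth (friction about 0.25).
- post (a joint): Swing of the post, a like bar 200 mm long, about the upright axis at the corner, rad: 0 = square to the rail, positive = its free end leans in over the space between the bars. A spring pushes it in to a stop at 0.14: about 0.35 N m at 0, or 2 to 3 N at the end of the square's leg. It can be pushed out to -0.06.
- post_end (a point): Free end of the post, on its inner face at mid-height, 200 mm from the corner, 10 mm above the board.
- motor: Bystander: small stepper motor, 42 mm square, 54 high with shaft, on the plywood board, outside the frame corner. Origin at the middle of its underside. Leave alone.
- bracket: Bystander: small aluminium corner bracket, 30 mm, on the plywood board, outside the frame corner. Origin at the middle of its underside. Leave alone.
- screwdriver: Bystander: screwdriver 140 mm long, lying on the plywood board, outside the frame corner. Origin at the middle of its underside. Leave alone.
- screw_jar: Bystander: jar 40 mm across, 50 high, on the plywood board, outside the frame corner. Origin at the middle of its underside. Leave alone.
- offcut: Bystander: short 20 x 20 x 90 mm piece of slotted aluminium bar, lying on the plywood board, outside the frame corner. Origin at the middle of its underside. Leave alone.
- visor_band: Bystander: printed plastic headband, a bow about 180 mm across, 12 high, lying on the desk. Origin at the centre of the bow, at desk height. Leave alone.
- glue: Bystander: glue bottle 40 mm across, 110 high, standing on the desk. Origin at the middle of its underside. Leave alone.
- wrench: Bystander: wrench 150 mm long, lying on the desk. Origin at the middle of its underside. Leave alone.
Mind the look-alikes: they are no part of the job. Leave any green or yellow look-alike of the square alone.

How it is judged:
By the outcome, as a careful person would: the job done as asked, in the order asked, and still so for the second after the job is handed in, while the arm keeps its last pose, push and grip.
It also fails if it takes over 48 s, if anything falls off the work surface, if the arm or the gripper's body presses on something with over 40 N, if the wrist force passes 120 N, or if a joint passes its speed limit or range.

### The arm

A 6-joint arm with a two-finger parallel gripper is mounted at the origin on the work surface. World frame = base frame: x ahead of the robot, y to its left, z up, the work surface at z = 0. Lengths are in m, angles in rad, forces in N, time in s.
With the tool pointing down it reaches from about 0.3 to 0.875 m from the base axis. Payload 6.4 kg.
Tool frame: the origin (TCP) lies between the finger pads; the fingertips stand 22 mm ahead of it and the grasp point (between the pads) lies 3 mm ahead of it; z points along the fingers, y is the line along which they close (so a half turn about z gives the same grasp; the last joint's range is limited). The gripper opens to 85 mm and grips with 20 to 120 N. Pads are 22 mm wide; open, the fingers measure 114 mm over their backs; the gripper's body (76 mm by 85 mm) begins 54 mm behind the grasp point. The pads swing forward as they close: fully open they stand 13 mm farther back than shut.
Start: joints at [-1.55, 0.181, 1.607, -0, 1.354, -0.206], TCP at [0.129, -0.56, 0.225] pointing down, gripper open.
Joint ranges: [-2.99, 2.99], [-0.89, 2.07], [0.3, 2.58], [-1.14, 4.28], [0, 2.63], [-3.12, 3.12]. Speed limits (rad/s): [2.57, 2.57, 3.01, 3.14, 3.14, 3.14].

### API

Orientations are given as a unit quaternion [w, x, y, z].
In Python, from bench import ctrl, imaging, workorder gives the robot as it stands.
- The arm moves only by the shell command python3 -m pendant 'ROWS' [OPENING]. ROWS is JSON, a list of rows, each a list of 4 numbers: the shift along the tool's x, y, z in cm, then the turn about the tool's z in degrees. In form: [[dx, dy, dz, roll], ...]. A call has 1 to 12 rows; each row is the pose to reach, as a shift and turn from the pose commanded when the call began, along the tool's axes at that moment; what a row does not reach only later rows make up. A row lasts 1/12 s, in which the tool goes at most 41.7 mm and 7.16 degrees, less where a joint would pass 70% of its speed; a pose out of reach is approached as far as the arm can. A call with a gripper value outside its range is refused whole. OPENING is the opening, from 0 (shut) to 1 (fully open), set as the call begins (- or left out, the last holds). The fingers move at their own pace and stop on an object; the grip force is fixed at half the most. Time passes only in rows, so rows that repeat a pose let the fingers close. It gives the time, the measured TCP pose, the force, the opening and the grip force at its end, in the units of the state.
- ctrl.get_obs(): the state, without advancing time (a new reading comes with each control period).
- imaging.camera(name): name is "side" or "top" or "wrist"; returns the picture (480x640x3 uint8, red, green, blue); there is no depth.
- imaging.camera_info(name): a dict with "K" (3x3 intrinsics, pixels), "T" (4x4, takes a point from camera to world coordinates); the wrist camera has in their place "tool_from_camera" (4x4, takes a point from camera to tool coordinates, whose origin is the TCP and whose axes are the flange's). Camera axes: x right, y up, looking along -z (the intrinsics and any distortion apply to the point x, -y, -z); pixel columns grow to the right and rows downward; lengths in m; the calibration is good to about 2 mm. The wrist camera is an equidistant fisheye: a pixel r from the principal point sees the ray r / f radians off the axis. A picture is of the moment at which its call begins: read the wrist's pose just before it. camera_info takes no time and is no camera call.
- workorder.hand_in(): hands the job in; it is judged then, once.
The state is a dict: "time_s": time; "q": joint angles; "dq": joint speeds; "joint_efforts": joint torques, N m; "eef_pos": TCP position; "eef_rot": TCP orientation; "wrist_force": force on the tool from outside, world axes, zero at the start; "torque": the same for the moment, N m; "opening": opening from 0.0 (shut) to 1.0 (fully open); "grasp_force": force on a finger pad.
Only numpy, scipy, OpenCV 4.12 (cv2) and the standard library are available. Lean on these libraries where they do the work, as an engineer would, in place of code of your own. Each camera call takes 0.05 s, during which the arm holds its last target. There are 200 camera calls.

## Working session

There is one attempt and no reset: what is moved stays moved. The work goes in short steps, Python scripts to look and compute and a shell command to move; the robot and the scene stay as the last step left them, time stands still between calls to the robot, and variables do not carry over. Pictures are saved under pics/ and viewed, at most 10 in all, crops included, and the job is handed in when it is done.

```bash
mkdir -p pics
cat > h.py <<'E'
import numpy as np, cv2
from bench import ctrl, imaging, workorder
def ray(name,u,v):
    i=imaging.camera_info(name); K=np.array(i["K"]); T=np.array(i["T"])
    d=np.linalg.inv(K)@np.array([u,v,1.]); d=np.array([d[0],-d[1],-d[2]])
    return T[:3,3],T[:3,:3]@d
def onz(name,u,v,z):
    o,d=ray(name,u,v); return o+d*(z-o[2])/d[2]
def save(name,f):
    im=imaging.camera(name); cv2.imwrite(f,im[:,:,::-1]); return im
E
python3 - <<'E'
from h import *
save("top","pics/top0.png"); save("side","pics/side0.png")
i=imaging.camera_info("top");print(i)
print(imaging.camera_info("side")["T"]); o=ctrl.get_obs();print(o)
E
```

```text
{'K': array([[600.06411063,   0.        , 314.14945721],
       [  0.        , 600.06411063, 234.95487768],
       [  0.        ,   0.        ,   1.        ]]), 'T': array([[ 0.02628878,  0.98995012, -0.13895202,  0.23601619],
       [-0.99957847,  0.02431853, -0.01585852, -0.00251438],
       [-0.01232003,  0.13931035,  0.99017213,  1.77920653],
       [ 0.        ,  0.        ,  0.        ,  1.        ]])}
[[-0.97577522  0.12385679 -0.18033919  0.21015638]
 [-0.21866648 -0.57816917  0.78606958  1.11493574]
 [-0.0069065   0.80646135  0.59124647  0.89788731]
 [ 0.          0.          0.          1.        ]]
{'time_s': 0.1, 'q': array([-1.55027421e+00,  1.81463599e-01,  1.60790473e+00,  3.96816005e-05,
        1.35382109e+00, -2.06294521e-01]), 'dq': array([ 3.33001989e-04, -1.16514809e-03, -3.61040511e-03, -4.76429220e-05,
       -4.41121941e-04, -9.80533057e-04]), 'joint_efforts': array([-8.09510880e-05, -4.45878875e+01, -3.52239919e+01, -2.02508581e-04,
        4.11685556e-03,  1.32592454e-06]), 'eef_pos': array([ 0.1293262 , -0.55974536,  0.22377762]), 'eef_rot': array([-7.93143237e-04,  9.93576334e-01,  1.13161082e-01,  9.33407226e-05]), 'wrist_force': array([0.66175378, 0.56680066, 0.39949222]), 'torque': array([-0.02602492, -0.05388401, -0.00602183]), 'grasp_force': 0.0, 'opening': 0.9992338364686885}
```

View pics/top0.png

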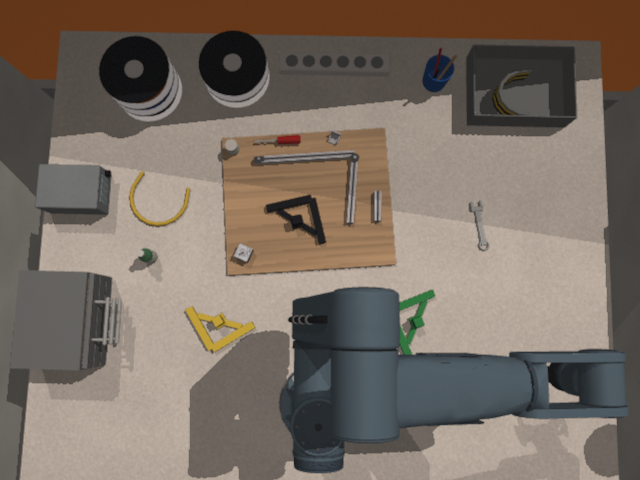

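View pics/side0.png

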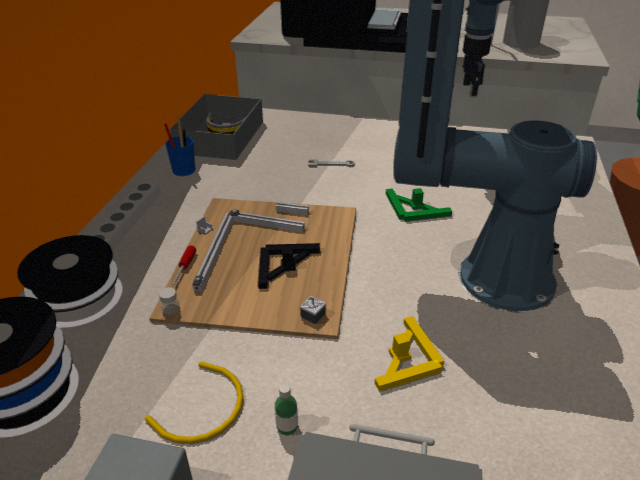

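The top view shows the square's outer corner near (311,198), its leg ends near (268,207) and (322,242), and the grip at (297,220). The frame corner is near (357,155): the rail runs left from it, and the post runs down to about (350,222). The side view confirms this layout. I'll zoom in to measure.

Run:
```python
from h import *
im=cv2.imread("pics/top0.png")[125:280,215:405]
cv2.imwrite("pics/crop0.png",cv2.resize(im,None,fx=3.8,fy=3.8,interpolation=cv2.INTER_CUBIC))
im=cv2.imread("pics/side0.png")[195:335,150:360]
cv2.imwrite("pics/crop1.png",cv2.resize(im,None,fx=3.8,fy=3.8,interpolation=cv2.INTER_CUBIC))
```

```text
(no output)
```

View pics/crop0.png

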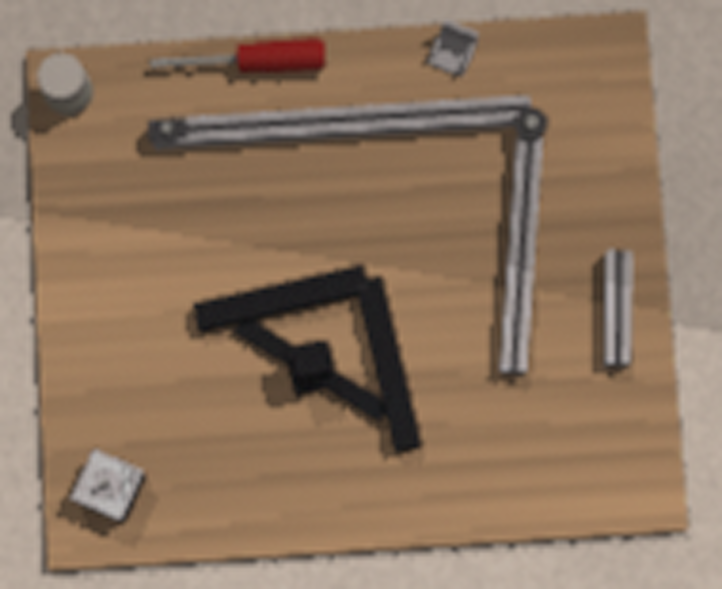

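View pics/crop1.png

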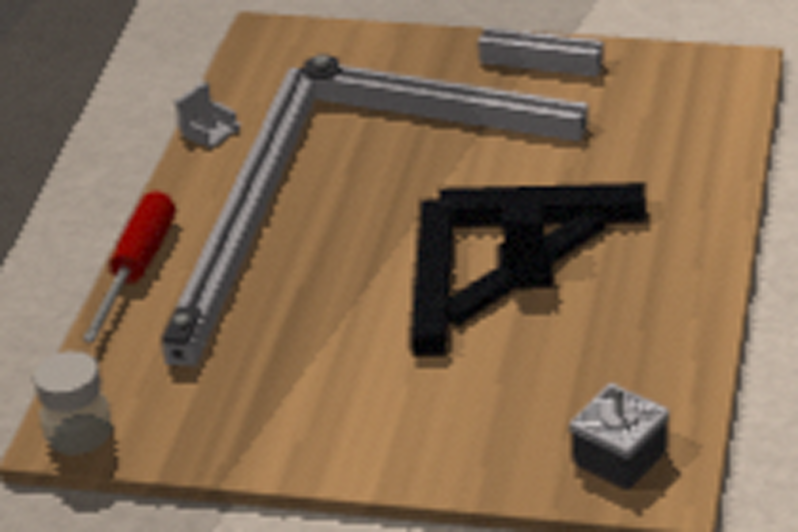

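The crops give clean edges. In crop0 the square's leg outer edges run (192,303)-(362,264) and (380,278)-(420,448). The rail's inner top edge is about (185,142)-(515,126), and the post's is about (513,140)-(499,372). Next I'll turn these into world positions.

Run:
```python
from h import *
def fit(name,mask,off,pts):pass
T=lambda u,v,z:onz("top",215+(u+.5)/3.8-.5,125+(v+.5)/3.8-.5,z)[:2]
S=lambda u,v,z:onz("side",150+(u+.5)/3.8-.5,195+(v+.5)/3.8-.5,z)[:2]
def inter(a,b,c,d):
    t=np.linalg.solve(np.array([b-a,c-d]).T,c-a); return a+t[0]*(b-a)
ang=lambda a,b:np.degrees(np.arctan2(*(b-a)[::-1]))
def rep(n,a,b,c,d): # a-b along +y leg(end->corner), c-d corner->end along -x
    k=inter(a,b,c,d); print(n,"corner",k.round(4),"ang+y",ang(b,a)-90,"ang-x",(ang(d,c)),"len",np.linalg.norm(a-k),np.linalg.norm(d-k)); return k
k=rep("sq top",T(192,303,.03),T(362,264,.03),T(380,278,.03),T(420,448,.03))
k=rep("sq side",S(413,333,.03),S(421,200,.03),S(440,188,.03),S(645,184,.03))
# masks: black
print("grip top T",T(312,356,.064),"S",S(527,210,.064))
rep("frame top",T(185,140,.032),T(515,124,.032),T(515,140,.032),T(500,370,.032))
rep("frame side",S(200,320,.032),S(310,90,.032),S(330,82,.032),S(583,113,.032))
```

```text
sq top corner [0.6066 0.0305] ang+y 14.531647414751788 ang-x 14.499448761196465 len 0.1474926117826683 0.15157802713482887
sq side corner [0.6111 0.029 ] ang+y 15.295456906193607 ang-x 13.962538823915134 len 0.1470465740696528 0.14919192835299114
grip top T [0.52416997 0.07670653] S [0.52335583 0.07928091]
frame top corner [ 0.7186 -0.0769] ang+y 4.168513830141421 ang-x -2.6000906469140763 len 0.2611601027152742 0.1967710214553637
frame side corner [ 0.7234 -0.0752] ang+y 4.266313744885821 ang-x 0.13635811613394289 len 0.26504708177944425 0.19742659645704608
```

```bash
cat >> h.py <<'E'
def rows(x,y,z,yaw):
    """shift (cm, tool axes) and roll (deg) from the measured pose to a world pose with the tool down"""
    from scipy.spatial.transform import Rotation as R
    o=ctrl.get_obs(); w,a,b,c=o["eef_rot"]; M=R.from_quat([a,b,c,w]).as_matrix()
    y0=np.degrees(np.arctan2(M[1,0],M[0,0]))
    d=M.T@(np.array([x,y,z])-o["eef_pos"])*100
    print("now",o["eef_pos"].round(4),"yaw",y0.round(2),"tilt",M[2].round(3),"F",o["wrist_force"].round(1),"T",o["torque"].round(2),"open",round(o["opening"],3),"gf",round(o["grasp_force"],1),"t",round(o["time_s"],2))
    print("row",d.round(2),"roll",round(y0-yaw,2))
E
python3 -m pendant '[[26,-27,0,0],[26,-27,0,0],[26,-27,0,0],[26,-27,0,0],[26,-27,0,0],[26,-27,0,0],[26,-27,0,0],[26,-27,0,0],[26,-27,0,0],[26,-27,0,0]]' 0.6
python3 -c "from h import *; rows(.524,.079,.15,14.5)"
```

```text
time_s: 0.93
eef_pos: [0.3245, -0.2325, 0.2242]
eef_rot: [-0.001, 0.993, 0.117, 0.001]
wrist_force: [-0.4, -0.0, -0.5]
opening: 0.599
grasp_force: 0.0
now [ 0.3245 -0.2325  0.2242] yaw 13.43 tilt [ 0.002 -0.003 -1.   ] F [-0.4 -0.  -0.5] T [-0.02 -0.03 -0.02] open 0.599 gf 0.0 t 0.93
row [ 26.63 -25.64   7.53] roll -1.07
```

```bash
python3 -m pendant '[[26.8,-26.3,2,-1.5],[26.8,-26.3,4,-1.5],[26.8,-26.3,6,-1.5],[26.8,-26.3,7.5,-1.5],[26.8,-26.3,7.5,-1.5],[26.8,-26.3,7.5,-1.5],[26.8,-26.3,7.5,-1.5],[26.8,-26.3,7.5,-1.5],[26.8,-26.3,7.5,-1.5],[26.8,-26.3,7.5,-1.5],[26.8,-26.3,7.5,-1.5],[26.8,-26.3,7.5,-1.5]]'
python3 - <<'E'
from h import *
rows(.524,.079,.10,14.5)
a=save("wrist","pics/w0.png"); i=imaging.camera_info("wrist"); print(i)
E
```

```text
time_s: 1.93
eef_pos: [0.5234, 0.0776, 0.1489]
eef_rot: [0.0, 0.992, 0.127, -0.001]
wrist_force: [-0.3, -0.7, -0.6]
opening: 0.599
grasp_force: 0.0
now [0.5234 0.0776 0.1489] yaw 14.57 tilt [-0.002 -0.    -1.   ] F [-0.3 -0.7 -0.6] T [-0.05 -0.    0.02] open 0.599 gf 0.0 t 1.93
row [ 0.1  -0.12  4.89] roll 0.07
{'K': array([[371.64829954,   0.        , 321.89459752],
       [  0.        , 371.64829954, 235.52434506],
       [  0.        ,   0.        ,   1.        ]]), 'tool_from_camera': array([[ 2.15748996e-04,  9.45422976e-01,  3.25845593e-01,
         8.33697292e-02],
       [ 9.99999976e-01, -2.16192964e-04, -3.48483938e-05,
        -1.22376718e-05],
       [ 3.74990525e-05,  3.25845593e-01, -9.45423000e-01,
        -1.48875359e-01],
       [ 0.00000000e+00,  0.00000000e+00,  0.00000000e+00,
         1.00000000e+00]])}
```

View pics/w0.png

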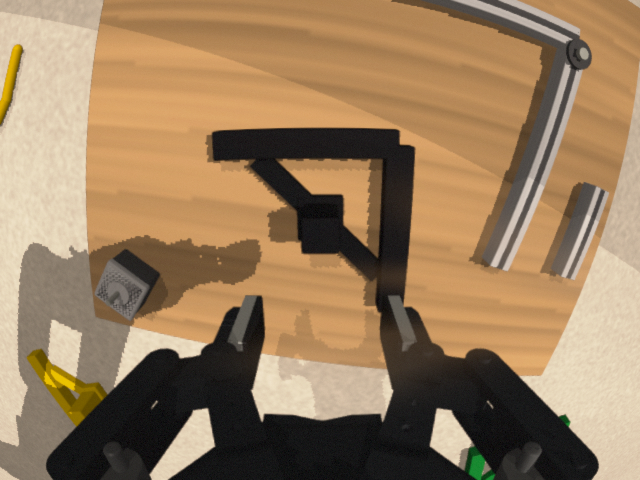

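The wrist view shows the block between the fingers' planes, with its front top edge at row ~222, back at ~196 and centre column 321. The square's outer edges are parallel to the image, so the yaw is right. I'll cross-check positions with the wrist rays.

```bash
cat >> h.py <<'E'
def wz(u,v,z):
    from scipy.spatial.transform import Rotation as R
    i=imaging.camera_info("wrist");K=i["K"];C=i["tool_from_camera"];o=ctrl.get_obs()
    w,a,b,c=o["eef_rot"];M=R.from_quat([a,b,c,w]).as_matrix()
    p=np.array([u-K[0,2],v-K[1,2]]);r=np.hypot(*p);t=r/K[0,0]
    d=np.array([np.sin(t)*p[0]/r,-np.sin(t)*p[1]/r,-np.cos(t)])
    d=M@C[:3,:3]@d;q=M@C[:3,3]+o["eef_pos"];return (q+d*(z-q[2])/d[2])[:2]
E
python3 - <<'E'
from h import *
for n,u,v,z in [("blk L back",299,196,.064),("blk R back",343,196,.064),("blk L front",301,223,.064),("blk R front",342,222,.064),
 ("corner-ish leg +y outer L",214,131,.03),("leg+y outer R",398,129,.03),("leg-x outer T",414,147,.03),("leg-x outer B",404,300,.03),
 ("post T",562,70,.032),("post B",487,260,.032)]: print(n,wz(u,v,z).round(4))
E
python3 -m pendant '[[0,0,3,0],[0,0,6,0],[0,0,7,0],[0,0,8,0],[0,0,8,0],[0,0,8,0]]'
```

```text
blk L back [0.5484 0.0986]
blk R back [0.5555 0.0711]
blk L front [0.5309 0.0931]
blk R front [0.5384 0.067 ]
corner-ish leg +y outer L [0.5732 0.1714]
leg+y outer R [0.6071 0.0417]
leg-x outer T [0.5978 0.0264]
leg-x outer B [ 0.4765 -0.0061]
post T [ 0.7004 -0.0773]
post B [ 0.5288 -0.0639]
time_s: 2.48
eef_pos: [0.5244, 0.0771, 0.0704]
eef_rot: [0.0, 0.992, 0.126, 0.0]
wrist_force: [0.4, -0.4, -0.9]
opening: 0.598
grasp_force: 0.0
```

```bash
python3 -m pendant '[[0,-0.25,0,0],[0,-0.25,1,0],[0,-0.25,1.7,0],[0,-0.25,1.7,0],[0,-0.25,1.7,0]]'
python3 -m pendant '[[0,0,0,0],[0,0,0,0],[0,0,0,0],[0,0,0,0],[0,0,0,0],[0,0,0,0],[0,0,0,0],[0,0,0,0]]' 0
python3 - <<'E'
from h import *
rows(.6085,.0206,.053,4.2)
im=save("side","pics/side1.png")[180:340,150:370]
cv2.imwrite("pics/side1c.png",cv2.resize(im[:,:,::-1],None,fx=3.5,fy=3.5,interpolation=cv2.INTER_CUBIC))
E
```

```text
time_s: 2.9
eef_pos: [0.5227, 0.0804, 0.052]
eef_rot: [-0.0, 0.992, 0.126, -0.001]
wrist_force: [-0.7, -0.4, 0.7]
opening: 0.602
grasp_force: 0.0
time_s: 3.57
eef_pos: [0.5238, 0.0802, 0.0531]
eef_rot: [0.0, 0.992, 0.126, 0.0]
wrist_force: [-0.9, 0.4, 4.8]
opening: 0.273
grasp_force: 59.3
now [0.5238 0.0802 0.0531] yaw 14.5 tilt [ 0.001  0.    -1.   ] F [-0.9  0.4  4.8] T [0.07 0.17 0.01] open 0.273 gf 59.3 t 3.57
row [6.71 7.89 0.02] roll 10.3
```

View pics/side1c.png

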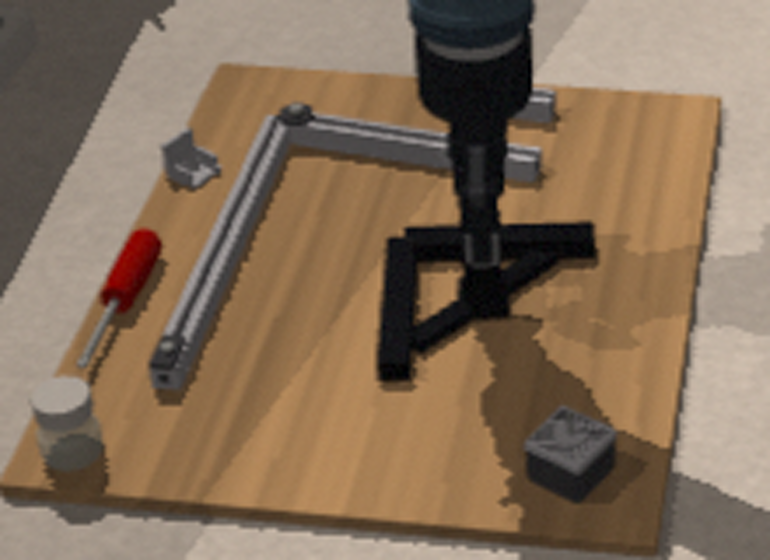

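The square is gripped at 59 N and presses lightly on the board. I'll slide it close to the rail, still clear of the post, turning it to about 4.2° on the way.

```bash
python3 -m pendant '[[0.5,0.5,0,1],[1.3,1.2,0,2.5],[2.2,2.1,0,4],[3.2,3,0,5.5],[4.2,4,0,7],[5.2,5,0,8.5],[6.2,6,0,10],[7.2,7,0,10.3],[8.2,8,0,10.3],[9,8.6,0,10.3],[9,8.6,0,10.3],[9,8.6,0,10.3]]'
python3 - <<'E'
from h import *
rows(.645,-.0103,.053,4.2)
im=save("top","pics/top1.png")[125:285,215:405]
cv2.imwrite("pics/top1c.png",cv2.resize(im[:,:,::-1],None,fx=3.75,fy=3.75,interpolation=cv2.INTER_CUBIC))
save("wrist","pics/w1.png")
E
```

```text
time_s: 4.62
eef_pos: [0.6332, 0.0189, 0.0532]
eef_rot: [0.0, 0.999, 0.036, 0.001]
wrist_force: [1.7, -1.3, 5.0]
opening: 0.275
grasp_force: 59.6
now [0.6332 0.0189 0.0532] yaw 4.17 tilt [ 0.003  0.001 -1.   ] F [ 1.7 -1.3  5. ] T [-0.24 -0.35 -0.04] open 0.275 gf 59.6 t 4.62
row [0.96 2.99 0.02] roll -0.03
```

View pics/w1.png

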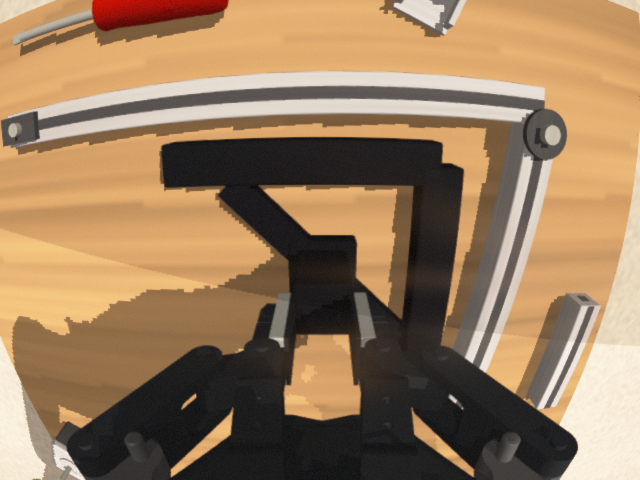

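The wrist view shows the square upright in the pads. Its outer edge runs about (165,145)-(440,141), and the rail's inner top edge lies just above it at about (40,144)-(510,122). The post is still clear of the leg. Next I'll measure the gap and the angles.

Run:
```python
from h import *
im=cv2.imread("pics/w1.png"); g=cv2.cvtColor(im,cv2.COLOR_BGR2GRAY).astype(int); hsv=cv2.cvtColor(im,cv2.COLOR_BGR2HSV)
sq=[];ra=[]
for u in range(170,436,10):
    c=g[:,u]
    s=next(v for v in range(125,190) if c[v]<35 and c[v+3]<35 and c[v+8]<35); 
    r=next(v for v in range(s,60,-1) if hsv[v,u,1]<45 and hsv[v-3,u,1]<45)
    sq.append(wz(u,s,.03));ra.append(wz(u,r+1,.032))
    if u%50==0: print(u,s,r,sq[-1].round(4),ra[-1].round(4))
for n,p in(("sq",sq),("rail",ra)):
    p=np.array(p);f=np.polyfit(p[:,1],p[:,0],1);res=p[:,0]-np.polyval(f,p[:,1]);print(n,"yaw",-np.degrees(np.arctan(f[0])),"x at y=.03",np.polyval(f,.03),"rms",res.std())
```

```text
200 141 119 [0.6997 0.0823] [0.7099 0.0819]
250 139 116 [0.7014 0.0578] [0.7118 0.0579]
300 138 113 [0.7031 0.0345] [0.7142 0.0351]
350 138 113 [0.7048 0.0116] [0.7159 0.0126]
400 140 113 [ 0.7062 -0.0119] [ 0.7183 -0.0102]
sq yaw 4.181249263110589 x at y=.03 0.7033082669900925 rms 0.00015168924489112682
rail yaw 5.081565275520144 x at y=.03 0.7144937710847366 rms 0.00012181899110292937
```

```bash
python3 -m pendant '[[0.2,0,0,-0.8],[0.5,0,0,-0.8],[0.8,0,0,-0.8],[1,0,0,-0.8],[1,0,0,-0.8],[1,0,0,-0.8]]'
python3 -m pendant '[[0.1,0,0,0],[0.15,0,0,0],[0.2,0,0,0],[0.2,0,0,0],[0.2,0,0,0]]'
python3 -c "
from h import *
rows(.648,-.0115,.053,5)"
```

```text
time_s: 5.22
eef_pos: [0.641, 0.0207, 0.0531]
eef_rot: [-0.0, 0.999, 0.044, -0.001]
wrist_force: [-2.3, -0.4, 8.5]
opening: 0.274
grasp_force: 60.1
time_s: 5.63
eef_pos: [0.6426, 0.0209, 0.0532]
eef_rot: [-0.0, 0.999, 0.044, -0.001]
wrist_force: [-3.1, -0.3, 9.7]
opening: 0.27
grasp_force: 60.2
now [0.6426 0.0209 0.0532] yaw 5.03 tilt [-0.002 -0.    -1.   ] F [-3.1 -0.3  9.7] T [-0.1   0.63 -0.07] open 0.27 gf 60.2 t 5.63
row [0.25 3.28 0.02] roll 0.03
```

```bash
python3 -m pendant '[[0.1,0,-0.05,0],[0.2,0,-0.05,0],[0.2,0,-0.05,0],[0.2,0,-0.05,0]]'
python3 -m pendant '[[0.1,0,0,0],[0.2,0,0,0],[0.2,0,0,0],[0.2,0,0,0]]'
python3 -c "
from h import *
rows(.648,-.0115,.053,5)"
```

```text
time_s: 5.97
eef_pos: [0.6441, 0.0211, 0.0532]
eef_rot: [-0.0, 0.999, 0.044, -0.002]
wrist_force: [-4.2, -1.3, 7.6]
opening: 0.272
grasp_force: 60.0
time_s: 6.3
eef_pos: [0.6442, 0.021, 0.0531]
eef_rot: [-0.0, 0.999, 0.044, -0.004]
wrist_force: [-10.9, -1.2, 14.0]
opening: 0.276
grasp_force: 60.7
now [0.6442 0.021  0.0531] yaw 5.06 tilt [-0.008 -0.    -1.   ] F [-10.9  -1.2  14. ] T [-0.37  1.99  0.04] open 0.276 gf 60.7 t 6.3
row [0.09 3.27 0.  ] roll 0.06
```

The square touches the rail flush: about 11 N with almost no Tz. I'll ease off a little and slide along the rail into the post.

```bash
python3 -m pendant '[[-0.1,0.2,-0.05,0],[-0.1,0.5,-0.05,0],[-0.1,0.9,-0.05,0],[-0.1,1.3,-0.05,0],[-0.1,1.7,-0.05,0],[-0.1,2.1,-0.05,0],[-0.1,2.4,-0.05,0],[-0.1,2.6,-0.05,0],[-0.1,2.7,-0.05,0],[-0.1,2.7,-0.05,0]]'
python3 -c "
from h import *
rows(.648,-.0115,.053,5)
im=save('wrist','pics/w2.png')"
```

```text
time_s: 7.13
eef_pos: [0.6464, -0.0036, 0.0531]
eef_rot: [-0.002, 0.999, 0.044, -0.003]
wrist_force: [-5.7, 5.5, 9.9]
opening: 0.271
grasp_force: 60.1
now [ 0.6464 -0.0036  0.0531] yaw 5.06 tilt [-0.005 -0.004 -1.   ] F [-5.7  5.5  9.9] T [ 0.99  1.08 -0.02] open 0.271 gf 60.1 t 7.13
row [0.09 0.81 0.01] roll 0.06
```

View pics/w2.png

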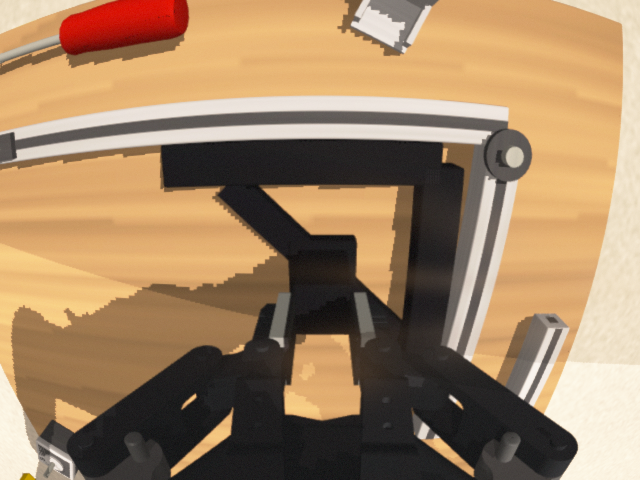

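The wrist view shows the leg flush along the rail. The other leg's edge is at column ~463, and the post's inner edge is at ~478 near the corner, tapering in. About 7-8 mm remains, so I'll continue in small steps.

```bash
python3 -m pendant '[[0,0.1,0,0],[0,0.25,0,0],[0,0.4,0,0],[0,0.5,0,0],[0,0.5,0,0],[0,0.5,0,0]]'
python3 -m pendant '[[0,0.1,0,0],[0,0.2,0,0],[0,0.2,0,0],[0,0.2,0,0]]'
python3 -m pendant '[[0,0.1,0,0],[0,0.2,0,0],[0,0.2,0,0],[0,0.2,0,0]]'
python3 -c "
from h import *
rows(.648,-.0115,.053,5)"
```

```text
time_s: 7.68
eef_pos: [0.6468, -0.0083, 0.0531]
eef_rot: [-0.002, 0.999, 0.044, -0.003]
wrist_force: [-5.5, 7.2, 8.1]
opening: 0.277
grasp_force: 60.1
time_s: 8.02
eef_pos: [0.647, -0.0102, 0.0532]
eef_rot: [-0.002, 0.999, 0.044, -0.003]
wrist_force: [-5.7, 7.2, 9.0]
opening: 0.268
grasp_force: 60.2
time_s: 8.35
eef_pos: [0.6471, -0.0121, 0.0531]
eef_rot: [-0.002, 0.999, 0.044, -0.003]
wrist_force: [-7.1, 7.2, 9.4]
opening: 0.273
grasp_force: 60.2
now [ 0.6471 -0.0121  0.0531] yaw 5.07 tilt [-0.005 -0.004 -1.   ] F [-7.1  7.2  9.4] T [1.17 1.05 0.01] open 0.273 gf 60.2 t 8.35
row [ 0.09 -0.05  0.01] roll 0.07
```

```bash
python3 -m pendant '[[0,0.05,0,0],[0,0.1,0,0],[0,0.1,0,0]]'|grep -E "pos|force"
python3 -m pendant '[[0,0.05,0,0],[0,0.1,0,0],[0,0.1,0,0]]'|grep -E "pos|force"
python3 - <<'E'
from h import *
rows(.648,-.0115,.053,5)
im=save('wrist','pics/w3.png')[90:390,330:630]
cv2.imwrite("pics/w3c.png",cv2.resize(im[:,:,::-1],None,fx=2,fy=2,interpolation=cv2.INTER_CUBIC))
E
```

```text
eef_pos: [0.6472, -0.013, 0.0532]
wrist_force: [-6.5, 7.7, 9.8]
grasp_force: 60.2
eef_pos: [0.6473, -0.014, 0.0531]
wrist_force: [-7.1, 7.3, 9.3]
grasp_force: 60.2
now [ 0.6473 -0.014   0.0531] yaw 5.07 tilt [-0.005 -0.004 -1.   ] F [-7.1  7.3  9.3] T [1.23 1.09 0.01] open 0.276 gf 60.2 t 8.85
row [ 0.09 -0.24  0.01] roll 0.07
```

View pics/w3c.png

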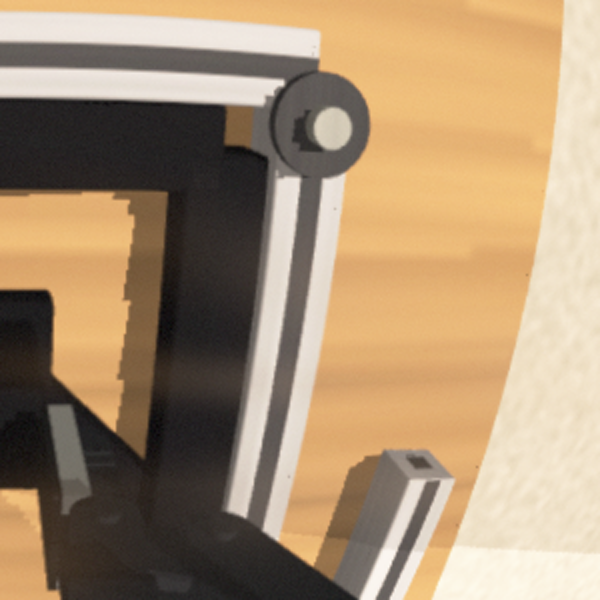

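The crop shows the leg nearly parallel to the post, with a small sliver left near the corner at about (268,170). I'll continue in half-millimetre steps until the side force climbs.

```bash
python3 -m pendant '[[0,0.05,0,0],[0,0.05,0,0],[0,0.05,0,0]]'|grep -E "pos|wrist"
python3 -m pendant '[[0,0.05,0,0],[0,0.05,0,0],[0,0.05,0,0]]'|grep -E "pos|wrist"
python3 -m pendant '[[0,0.05,0,0],[0,0.05,0,0],[0,0.05,0,0]]'|grep -E "pos|wrist"
```

```text
eef_pos: [0.6473, -0.0145, 0.0531]
wrist_force: [-6.5, 7.4, 9.5]
eef_pos: [0.6473, -0.0147, 0.0531]
wrist_force: [-6.7, 8.1, 10.1]
eef_pos: [0.6474, -0.0147, 0.0532]
wrist_force: [-7.4, 10.2, 9.6]
```

```bash
python3 -m pendant '[[0.05,0.03,0,0],[0.05,0.03,0,0],[0.05,0.03,0,0],[0.05,0.03,0,0],[0.05,0.03,0,0],[0.05,0.03,0,0]]'|grep -E "pos|wrist"
python3 - <<'E'
from h import *
rows(.648,-.0115,.053,5)
im=save('wrist','pics/w4.png')
hsv=cv2.cvtColor(im,cv2.COLOR_RGB2HSV);g=hsv[:,:,2].astype(int)
P=[];Q=[]
for v in range(180,340,10):
    e=next(u for u in range(440,500) if g[v,u]>95); s=next(u for u in range(e,430,-1) if g[v,u]<60)+1
    P.append(wz(s,v,.03));Q.append(wz(e,v,.032))
    if v%40==0: print(v,s,e)
for n,p in(("leg",P),("post",Q)):
    p=np.array(p);f=np.polyfit(p[:,0],p[:,1],1);print(n,"yaw",np.degrees(np.arctan(f[0])),"y at x=.65",np.polyval(f,.65))
top=save("top","pics/top2.png")[125:285,215:405]
cv2.imwrite("pics/top2c.png",cv2.resize(top[:,:,::-1],None,fx=3.75,fy=3.75,interpolation=cv2.INTER_CUBIC))
side=save("side","pics/side2.png")[180:340,150:370]
cv2.imwrite("pics/side2c.png",np.vstack([cv2.resize(side[:,:,::-1],None,fx=3.6,fy=3.6,interpolation=cv2.INTER_CUBIC)]))
E
```

```text
eef_pos: [0.6473, -0.0147, 0.0531]
wrist_force: [-8.1, 11.1, 11.3]
now [ 0.6473 -0.0147  0.0531] yaw 5.09 tilt [-0.007 -0.006 -1.   ] F [-8.1 11.1 11.3] T [1.76 1.41 0.01] open 0.276 gf 60.4 t 10.15
row [ 0.09 -0.32  0.01] roll 0.09
200 462 463
240 457 458Traceback (most recent call last):
  File "<stdin>", line 7, in <module>
StopIteration
```

View pics/w4.png

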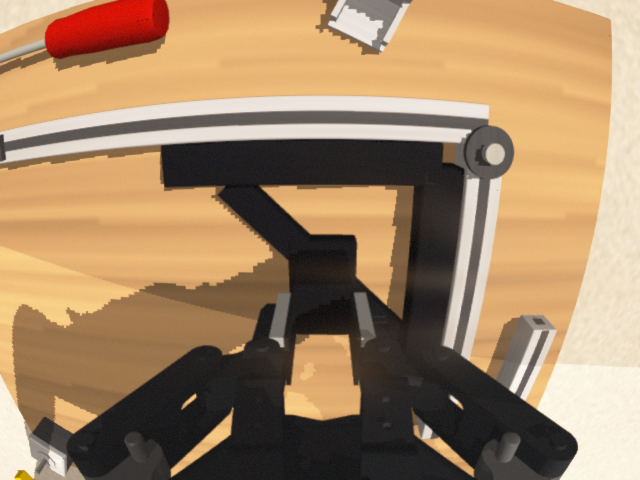

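The wrist view shows the leg touching the rail along (165,145)-(440,141) and the post touching the other leg from (463,180) down to (445,345), with no visible sliver. I'll do one last numeric check.

Run:
```python
from h import *
im=cv2.imread('pics/w4.png');g=cv2.cvtColor(im,cv2.COLOR_BGR2HSV)[:,:,2].astype(float)
def cross(prof,t): # subpixel crossing going from dark to bright
    i=next(i for i in range(len(prof)-1) if prof[i]<t<=prof[i+1]); return i+(t-prof[i])/(prof[i+1]-prof[i])
def gap(prof): return cross(prof,60),cross(prof,150)
P=[];Q=[];R=[];R2=[]
for v in range(185,335,10):
    try:
        a,b=gap(g[v,435:500]);P.append(wz(435+a,v,.03));Q.append(wz(435+b,v,.032))
    except StopIteration: print("skip",v)
for u in range(172,436,12):
    a,b=gap(g[100:170,u][::-1]);R.append(wz(u,169-a,.03));R2.append(wz(u,169-b,.032))
for n,p,ax in(("leg-x",P,0),("post",Q,0),("leg+y",R,1),("rail",R2,1)):
    p=np.array(p);f=np.polyfit(p[:,ax],p[:,1-ax],1);print(n,len(p),"yaw",np.degrees(np.arctan(f[0]))*(1-2*ax),"mean",p.mean(0).round(4),"rms",(p[:,1-ax]-np.polyval(f,p[:,ax])).std())
print(((np.array(Q)-P)[:,1]*1e3).round(1),((np.array(R2)-R)[:,0]*1e3).round(1))
```

```text
skip 275
leg-x 14 yaw 4.415620409931051 mean [ 0.6664 -0.0817] rms 0.001780417963142058
post 14 yaw 5.142868711114956 mean [ 0.6673 -0.0831] rms 1.4201198594653224e-05
leg+y 22 yaw 5.111296284683859 mean [0.7168 0.003 ] rms 6.120321651164098e-05
rail 22 yaw 5.070341748668514 mean [0.7175 0.0029] rms 1.4518028031075898e-05
[-0.7 -0.8 -1.  -1.2 -1.4 -0.8 -0.8 -0.8 -0.9 -7.8 -0.9 -0.7 -0.8 -1. ] [0.8 0.9 0.8 0.7 0.8 0.7 0.8 0.6 0.7 0.7 0.7 0.6 0.6 0.6 0.6 0.7 0.7 0.6
 0.5 0.7 0.6 0.7]
```

Post and rail are square to within 0.07° and both legs are flush with constant gaps, so I'm handing in with the grip and push held.

```bash
python3 -c "
from bench import workorder; print(workorder.hand_in())"
```

```text
the job is handed in; nothing more can be done
None
```

The job is handed in with the gripper still holding the square pressed against both bars. Both legs measure flush and the post is square to the rail to within 0.1°. The hand-in gave no verdict.

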